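# Put the watch-case press dies back on their seats

## Robot

A 7-joint arm with a two-finger parallel gripper is mounted at the origin on the work surface. World frame = base frame: x ahead of the robot, y to its left, z up, the work surface at z = 0. Lengths are in m, angles in degrees, forces in N, time in s.
With the tool pointing down it reaches from about 0.425 to 0.875 m from the base axis. Payload 4.7 kg.
Tool frame: the origin (TCP) lies midway between the tips of the shut fingers; the grasp point (between the pads) lies env.grip_point_offset behind it (env.grip_point_offset is the distance from the TCP to the grasp point, in m); x points along the fingers, y is the direction in which the jaws open and shut, and the axes are right-handed (so a half turn about x gives the same grasp; the last joint's range is limited). The gripper opens to 87 mm and grips with 3 to 60 N. Pads are 19 mm wide; open, the fingers measure 117 mm over their backs; the gripper's body (75 mm by 190 mm) begins 51 mm behind the grasp point.
Start: joints at [77.756, 18.392, -4.016, 83.108, 1.295, 78.541, -3.26], TCP at [0.147, -0.633, 0.223] pointing down, gripper open.
Joint ranges: [-163.93, 163.93], [-17.29, 119.83], [-79.2, 71.16], [3.27, 140.29], [-89.18, 269.18], [5.43, 117.66], [-154.24, 154.24]. Speed limits (degrees/s): [147.25, 147.25, 180, 180, 180, 180, 180].

## Interface

Orientations are given as [roll, pitch, yaw] about the fixed x, y, z axes, in that order (R = Rz(yaw) Ry(pitch) Rx(roll)).
In Python, from cell import readout, read_camera, camera_params, sign_off, spot_in, pinpoint, env gives the robot as it stands.
- The arm moves only by the shell command python3 -m pendant 'ROWS' [OPENING] [FORCE]. ROWS is a JSON object of lists of equal length, an entry for each row: "xyz": the shift along the world's x, y, z in m, a list of three; "turn": the turn about the world's z in rad. A call has 1 to 10 rows; each row shifts and turns the pose as measured when the row begins; what a row does not reach is not made up. A row lasts 1/8 s, in which the tool goes at most 62.5 mm and 10.7 degrees, less where a joint would pass 70% of its speed; a pose out of reach is approached as far as the arm can. A call is refused whole if a number of a shift passes 0.0625 or a number of a turn 0.188, either way. A call with a gripper value outside its range is refused whole. OPENING is the opening, from 0 (shut) to 1 (fully open), set as the call begins (- or left out, the last holds). The fingers move at their own pace and stop on an object; FORCE is the grip in N (left out, the last holds). Time passes only in rows, so rows that do not move let the fingers close. It gives the time, the measured TCP pose, the force and the opening at its end, in the units of the state.
- readout.get_obs(): the state, without advancing time (a new reading comes with each control period).
- read_camera(name): name is "side" or "top"; returns the picture (420x560x3 uint8, red, green, blue); there is no depth.
- camera_params(name): a dict with "fx", "fy", "cx", "cy" (pixels), "rvec" (rotation vector, rad) and "tvec" (3), from world to camera coordinates, as OpenCV has them. Camera axes: x right, y down, z forward; pixel columns grow to the right and rows downward; lengths in m; the calibration is good to about 2 mm. A picture is of the moment at which its call begins. camera_params takes no time and is no camera call.
- sign_off(): hands the job in, once; it reports no verdict.
Trained networks look in the newest picture that a camera, given by its name, has taken for a name from the list of things; names that differ only in an ending like _2 or _b are one class to them, and where a whole thing is asked for, a point or a joint stands for the part that bears it (a point fixed in the world has none). Each returns a list of dicts, best first, with "score" (0 to 1); they miss things now and then, are a little off and sometimes report something else, mostly with a low value. They report only what shows in the picture. A call takes as long as a camera call. They do not tell look-alikes from the thing itself.
- spot_in(camera, name): "at" ([x, y, z] in m, in the coordinates of the camera as it stood for that picture, good to about 4 mm: the middle of the surface that is visible of it).
- pinpoint(camera, name): "at" ([x, y, z] in m, in the coordinates of the camera as it stood for that picture, good to about 4 mm: a listed point, or the origin of a listed thing).
The state is a dict: "time_s": time; "qpos": joint angles; "joint_velocities": joint speeds; "effort": joint torques, N m; "tool_pos": TCP position; "tool_rot": TCP orientation; "force": force on the tool from outside, world axes, zero at the start; "wrist_torque": the same for the moment, N m; "grip_width": finger opening in m.
Only numpy, scipy, OpenCV 4.12 (cv2) and the standard library are available. Lean on these libraries where they do the work, as an engineer would, in place of code of your own. Each camera call takes 0.05 s, during which the arm holds its last target.

## Task

The dies of the watch-case press have been left in two piles on the black pads. Take the piles apart and set every die flat and the right way up into the wooden seat of its own shape and size, the rectangular dies lined up with their recesses, without tipping any die over on the way.

Things in the scene. Friction and masses are not known exactly. Their poses are not given: they have to be found in the camera images.
- die_round_large: Press die of bare grey aluminium: a plain flat disc, 66 mm in diameter, 24 mm high, upright sides, about 220 g, a small black bore mark on top. Origin: centre of its underside; z up along its axis. At the start one of the two bottom dies: it lies on a round black rubber pad 3 mm thick, with a white die on top of it.
- die_rect_large: Press die of bare grey aluminium: a plain flat rectangular block, 64 mm along its x, 50 mm along its y, 24 mm high, upright sides, about 200 g, a small black bore mark on top. Origin: centre of its underside; z up; either way round is the same. At the start one of the two bottom dies: it lies on a round black rubber pad 3 mm thick, with a white die on top of it.
- die_round_medium: Press die of white nylon: a plain flat disc, 40 mm in diameter, 24 mm high, upright sides, about 40 g, a small black bore mark on top. Origin: centre of its underside; z up along its axis. At the start it lies on top of one of the two large dies (either), roughly centred.
- die_rect_small: Press die of white nylon: a plain flat rectangular block, 44 mm along its x, 30 mm along its y, 24 mm high, upright sides, about 40 g, a small black bore mark on top. Origin: centre of its underside; z up; either way round is the same. At the start it lies on top of one of the two large dies (either), roughly centred.
- die_round_small: Press die of bare grey aluminium: a plain flat disc, 26 mm in diameter, 24 mm high, upright sides, about 35 g, a small black bore mark on top. Origin: centre of its underside; z up along its axis. At the start it lies on top of one of the two white dies (either), roughly centred, as the third die of that pile.
- seat_round_large: Seat of die_round_large, fixed to the bench, empty at the start: a round dark wooden block, 92 mm in diameter, with a round recess 82 mm in diameter and a cork floor, 8 mm larger all round than its die. The floor is 7 mm above the bench, the rim 12 mm (recess 5 mm deep). Origin: centre of its underside, on the bench; z up.
- seat_rect_large: Seat of die_rect_large, fixed to the bench, empty at the start: a rectangular dark wooden block, 90 mm along its x by 76 mm along its y, with a rectangular recess 80 mm (x) by 66 mm (y) and a cork floor, 8 mm larger all round than its die. The floor is 7 mm above the bench, the rim 12 mm (recess 5 mm deep). Origin: centre of its underside, on the bench; z up. Its long side is x, as on its die.
- seat_round_medium: Seat of die_round_medium, fixed to the bench, empty at the start: a round dark wooden block, 66 mm in diameter, with a round recess 56 mm in diameter and a cork floor, 8 mm larger all round than its die. The floor is 7 mm above the bench, the rim 12 mm (recess 5 mm deep). Origin: centre of its underside, on the bench; z up.
- seat_rect_small: Seat of die_rect_small, fixed to the bench, empty at the start: a rectangular dark wooden block, 70 mm along its x by 56 mm along its y, with a rectangular recess 60 mm (x) by 46 mm (y) and a cork floor, 8 mm larger all round than its die. The floor is 7 mm above the bench, the rim 12 mm (recess 5 mm deep). Origin: centre of its underside, on the bench; z up. Its long side is x, as on its die.
- seat_round_small: Seat of die_round_small, fixed to the bench, empty at the start: a round dark wooden block, 52 mm in diameter, with a round recess 42 mm in diameter and a cork floor, 8 mm larger all round than its die. The floor is 7 mm above the bench, the rim 12 mm (recess 5 mm deep). Origin: centre of its underside, on the bench; z up.
Not all that is in view belongs to the job. What is shaped like the die_rect_large but turquoise is not meant. What is shaped like the die_round_large but pink or turquoise is not meant.

How it is judged:
By the outcome, as a careful person would: the job done as asked, in the order asked, and still so for the second after the job is handed in, with the robot touching nothing.
It also fails if it takes over 125 s, if anything falls off the work surface, if the arm or the gripper's body presses on something with over 40 N, if the wrist force passes 120 N, or if a joint passes its speed limit or range.

## Working session

There is one attempt and no reset: what is moved stays moved. The work goes in short steps, Python scripts to look and compute and a shell command to move; the robot and the scene stay as the last step left them, time stands still between calls to the robot, and variables do not carry over. Pictures are saved under pics/ and viewed, and the job is handed in when it is done.

```bash
ls; mkdir -p pics
python3 - <<'E'
from cell import *
import cv2
for n in ("top","side"):
    im=read_camera(n); cv2.imwrite(f"pics/{n}0.png",im[:,:,::-1]); print(camera_params(n))
o=readout.get_obs(); print(o); print(env.grip_point_offset)
E
```

```text
pics
{'fx': 489.07275387227935, 'fy': 489.07275387227935, 'cx': 284.982051072724, 'cy': 209.32212558148726, 'rvec': array([ 2.12607734, -2.12986016,  0.21132907]), 'tvec': array([0.01399313, 0.47761339, 1.35171491])}
{'fx': 387.7873184202859, 'fy': 387.7873184202859, 'cx': 280.1686470785347, 'cy': 202.37686551072545, 'rvec': array([ 0.48323564, -2.7295467 ,  1.13378047]), 'tvec': array([0.44663749, 0.15289435, 0.92406465])}
{'time_s': 0.1, 'qpos': array([77.75499614, 18.43330783, -4.01502158, 83.16726411,  1.29505243,
       78.54294942, -3.25878505]), 'joint_velocities': array([ 0.0847338 , -0.2236417 ,  0.08088495, -0.19953949,  0.115014  ,
       -0.00427629,  0.12805466]), 'effort': array([ 3.76346115e-04, -4.92570090e+01, -4.05286644e-01, -3.13399637e+01,
       -6.40922436e-02,  3.94174398e-02,  5.81844051e-05]), 'tool_pos': array([ 0.14663443, -0.63272829,  0.22159357]), 'tool_rot': array([-86.63546329,  89.9015436 , 106.41986221]), 'force': array([-0.20241946,  0.18937446, -0.03425578]), 'wrist_torque': array([-0.02874576, -0.00241114, -0.00289597]), 'grip_width': 0.0873208540472164}
0.0187
```

View pics/top0.png

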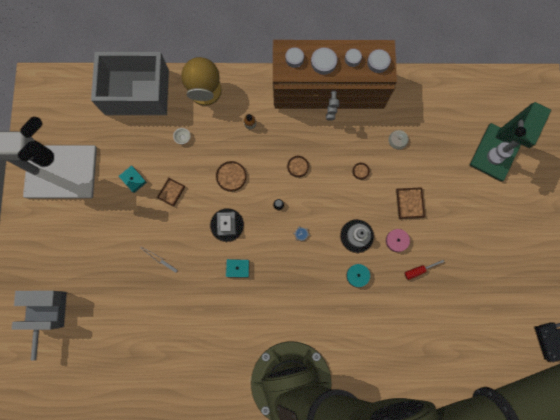

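View pics/side0.png

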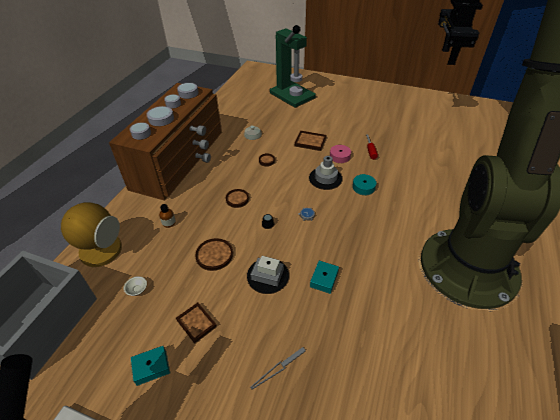

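```bash
cat > h.py <<'E'
import numpy as np, cv2
from cell import *
def cam(n):
    p=camera_params(n); K=np.array([[p['fx'],0,p['cx']],[0,p['fy'],p['cy']],[0,0,1.]])
    R=cv2.Rodrigues(p['rvec'])[0]; return K,R,np.array(p['tvec']).reshape(3)
def px2w(n,u,v,z):
    K,R,t=cam(n); d=R.T@np.linalg.solve(K,[u,v,1.]); c=-R.T@t
    return c+d*(z-c[2])/d[2]
def w2px(n,P):
    K,R,t=cam(n); q=(np.atleast_2d(P)@R.T+t)@K.T; return q[:,:2]/q[:,2:]
def c2w(n,at):
    K,R,t=cam(n); return R.T@(np.array(at)-t)
def crop(im,x0,y0,x1,y1,s,f):
    c=cv2.resize(im[y0:y1,x0:x1,::-1],None,fx=s,fy=s,interpolation=cv2.INTER_CUBIC); cv2.imwrite(f,c)
E
python3 - <<'E'
from h import *
im=cv2.imread('pics/top0.png')[:,:,::-1]
crop(im,150,145,290,250,5,'pics/tA.png')
crop(im,285,145,435,260,5,'pics/tB.png')
s=cv2.imread('pics/side0.png')[:,:,::-1]
crop(s,170,120,380,350,2.5,'pics/sA.png')
K,R,t=cam('top'); print('top cam',-R.T@t)
K,R,t=cam('side'); print('side cam',-R.T@t)
for n in ['seat_round_large','seat_rect_large','seat_round_medium','seat_rect_small','seat_round_small','die_round_large','die_rect_large','die_round_medium','die_rect_small','die_round_small']:
  for c in ('top','side'):
    if c=='top': read_camera(c)
    else: read_camera(c)
    print(n,c,[(np.round(c2w(c,d['at']),3).tolist(),round(d['score'],2)) for d in pinpoint(c,n)[:4]])
E
```

```text
top cam [0.21758559 0.028251   1.41679284]
side cam [0.21958673 0.66642556 0.76447095]
seat_round_large top [([0.587, 0.169, 0.0], 0.76), ([0.404, -0.198, 0.025], 0.4), ([0.408, -0.2, 0.003], 0.23)]
seat_round_large side [([0.585, 0.172, -0.002], 0.77)]
seat_rect_large top [([0.506, -0.359, -0.004], 0.88)]
seat_rect_large side []
seat_round_medium top [([0.619, -0.031, 0.001], 0.95), ([0.509, -0.358, -0.003], 0.62)]
seat_round_medium side [([0.615, -0.028, -0.001], 0.84), ([0.409, -0.197, 0.026], 0.64)]
seat_rect_small top [([0.535, 0.345, 0.001], 0.78)]
seat_rect_small side [([0.535, 0.348, 0.003], 0.72)]
seat_round_small top [([0.407, -0.201, 0.052], 0.73), ([0.601, -0.215, -0.001], 0.61)]
seat_round_small side [([0.599, -0.212, -0.002], 0.51)]
die_round_large top [([0.395, -0.311, -0.0], 0.84), ([0.407, -0.2, 0.005], 0.55)]
die_round_large side [([0.603, -0.211, 0.0], 0.71), ([0.394, -0.304, 0.001], 0.69), ([0.504, -0.353, -0.002], 0.64), ([0.407, -0.198, 0.005], 0.62)]
die_rect_large top [([0.573, 0.465, -0.001], 0.84), ([0.441, 0.185, 0.007], 0.75), ([0.314, 0.151, 0.001], 0.57)]
die_rect_large side [([0.573, 0.465, 0.001], 0.9), ([0.439, 0.184, 0.001], 0.72), ([0.312, 0.151, 0.0], 0.65)]
die_round_medium top [([0.441, 0.182, 0.029], 0.74)]
die_round_medium side [([0.407, -0.196, 0.029], 0.41)]
die_rect_small top [([0.439, 0.181, 0.028], 0.43)]
die_rect_small side [([0.433, 0.18, 0.028], 0.7)]
die_round_small top [([0.406, -0.202, 0.051], 0.46)]
die_round_small side [([0.408, -0.2, 0.05], 0.52)]
```

View pics/tA.png

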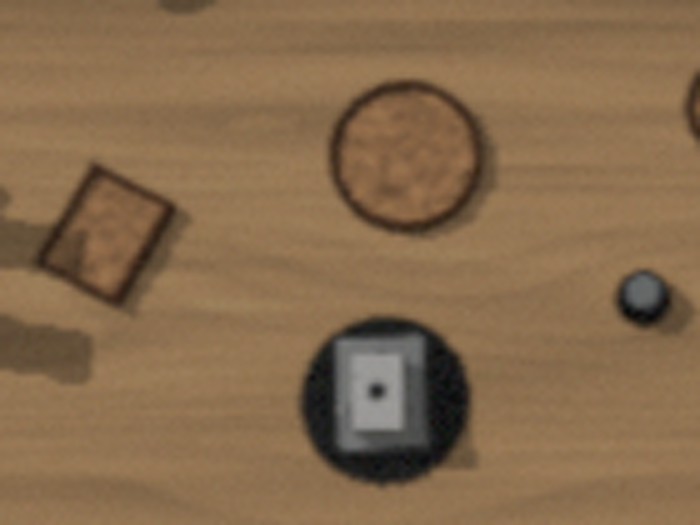

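View pics/tB.png

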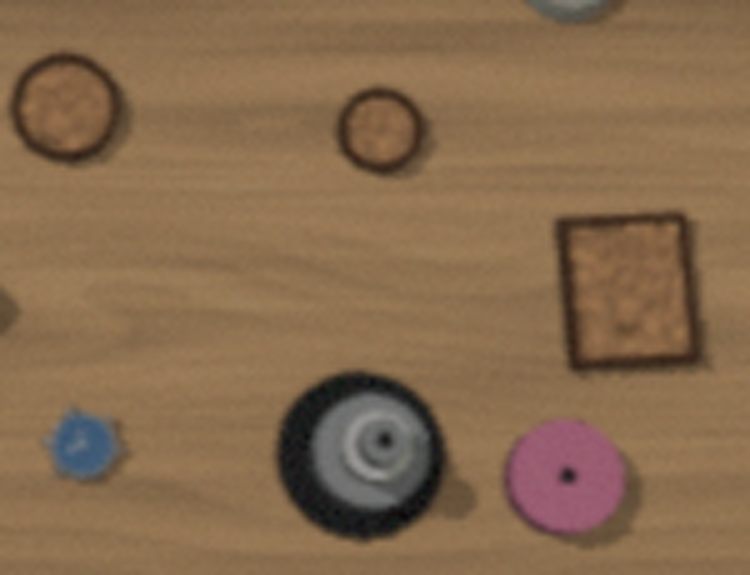

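View pics/sA.png

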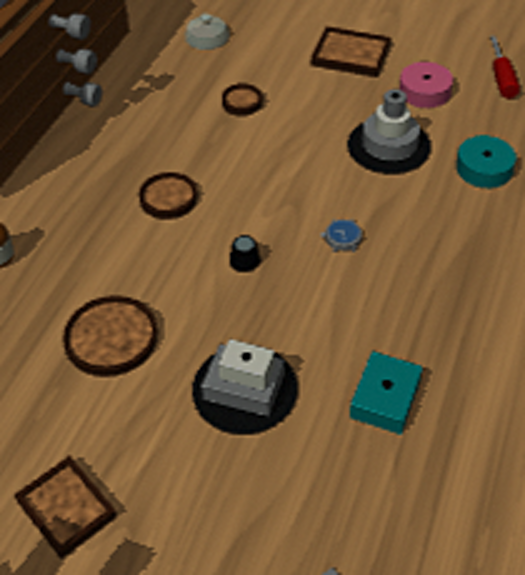

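Run:
```python
from h import *
from scipy.spatial.transform import Rotation as Ro
def A(x,y): return x/5+150-.4, y/5+145-.4
def B(x,y): return x/5+285-.4, y/5+145-.4
def pts(f,l,z): return np.array([px2w('top',*f(*p),z)[:2] for p in l])
def rect(nm,f,l,z):
    P=pts(f,l,z); c=P.mean(0); e=[P[(i+1)%4]-P[i] for i in range(4)]
    print(nm,np.round(c,4),[ (round(float(np.linalg.norm(x)),4),round(float(np.degrees(np.arctan2(x[1],x[0])))%180,1)) for x in e])
rect('seat_rs',A,[(95,163),(176,207),(120,307),(37,263)],.012)
rect('seat_rl',B,[(556,218),(686,213),(702,360),(574,371)],.012)
rect('die_rs',A,[(351,353),(405,350),(406,431),(355,433)],.051)
rect('die_rl',A,[(336,338),(424,335),(428,447),(337,452)],.027)
def circ(nm,f,b,z):
    x0,y0,x1,y1=b
    print(nm,np.round(px2w('top',*f((x0+x1)/2,(y0+y1)/2),z),4), np.round(px2w('top',*f(x0,(y0+y1)/2),z)[1]-px2w('top',*f(x1,(y0+y1)/2),z)[1],4))
circ('seat_Rl',A,(330,80,482,231),.012)
circ('seat_Rm',B,(12,53,120,160),.012)
circ('seat_Rs',B,(338,87,425,173),.012)
circ('die_Rl',B,(312,391,433,510),.027)
circ('die_Rm',B,(343,404,416,481),.051)
print('die_Rs bore',px2w('top',*B(384,440),.075))
print('die_rs bore',px2w('top',*A(376,391),.051))
# side crosscheck
S=lambda x,y:(x/2.5+170-.3,y/2.5+120-.3)
for nm,x,y,z in [('rs bore',246,356,.051),('Rs bore',395,96,.075),('seatRl',111,334,.012),('seatRm',168,194,.012),('seatRs',243,98,.012)]:
    print(nm,np.round(px2w('side',*S(x,y),z),4))
o=readout.get_obs(); R=Ro.from_euler('xyz',o['tool_rot'],degrees=True).as_matrix(); print(np.round(R,3), o['time_s'],o['tool_pos'])
print('cabinet front top edge',px2w('top',275,83,.12),'bottom',px2w('top',275,107,0), 'knob',px2w('top',332,118,.06))
```

```text
seat_rs [0.5372 0.3473] [(0.0555, 61.3), (0.0673, 153.0), (0.0561, 62.0), (0.0681, 152.5)]
seat_rl [ 0.5036 -0.3562] [(0.0773, 92.2), (0.0884, 2.9), (0.0756, 94.9), (0.0919, 4.0)]
die_rs [0.4375 0.1814] [(0.0306, 93.2), (0.0464, 1.7), (0.0287, 92.2), (0.0459, 4.1)]
die_rl [0.4407 0.183 ] [(0.0507, 91.9), (0.0653, 3.0), (0.052, 93.1), (0.0663, 1.8)]
seat_Rl [0.5852 0.1728 0.012 ] 0.0898
seat_Rm [ 0.6153 -0.0257  0.012 ] 0.0643
seat_Rs [ 0.6009 -0.2133  0.012 ] 0.0518
die_Rl [ 0.4067 -0.1995  0.027 ] 0.0695
die_Rm [ 0.408  -0.1997  0.051 ] 0.0413
die_Rs bore [ 0.40606889 -0.19819724  0.075     ]
die_rs bore [0.43785313 0.18328576 0.051     ]
rs bore [0.4366 0.184  0.051 ]
Rs bore [ 0.4038 -0.1959  0.075 ]
seatRl [0.5822 0.1779 0.012 ]
seatRm [ 0.6128 -0.0199  0.012 ]
seatRs [ 0.5974 -0.2079  0.012 ]
[[-0.     0.226 -0.974]
 [-0.    -0.974 -0.226]
 [-1.     0.     0.   ]] 2.1 [ 0.14673223 -0.63322995  0.22256001]
cabinet front top edge [0.82818656 0.04128697 0.12      ] bottom [0.80584435 0.04241144 0.        ] knob [ 0.74703363 -0.12523539  0.06      ]
```

```bash
python3 -m pendant '{"xyz":[[0.026,0.043,0],[0.026,0.043,0],[0.026,0.043,0],[0.026,0.043,0],[0.026,0.043,-0.01],[0.026,0.043,-0.01],[0.026,0.043,-0.02],[0.026,0.043,-0.02],[0.026,0.043,-0.02],[0.026,0.043,-0.02]],"turn":[-0.018,-0.018,-0.018,-0.018,-0.018,-0.018,-0.018,-0.018,-0.018,-0.018]}' 1 20
```

```text
time_s: 3.35
tool_pos: [0.4114, -0.1942, 0.1231]
tool_rot: [116.0, 89.3, -62.1]
force: [0.9, 0.7, 0.5]
grip_width: 0.0871
```

```bash
cat >> h.py <<'E'
def jaw():
    from scipy.spatial.transform import Rotation as Ro
    o=readout.get_obs(); R=Ro.from_euler('xyz',o['tool_rot'],degrees=True).as_matrix()
    print('t',round(o['time_s'],2),'pos',np.round(o['tool_pos'],4),'jaw',round(float(np.degrees(np.arctan2(R[1,1],R[0,1]))%180),2),'tilt',np.round(R[:,0],3),'F',np.round(o['force'],1),'w',round(float(o['grip_width']),4),'j7',round(float(o['qpos'][6]),1))
E
python3 -m pendant '{"xyz":[[-0.005,-0.005,-0.02],[0,0,-0.02],[0,0,-0.01],[0,0,0]],"turn":[0,0,0,0]}'
python3 -c "
from h import *
jaw()
im=read_camera('side');crop(im,220,100,400,220,4,'pics/s1.png')"
```

```text
time_s: 3.85
tool_pos: [0.4085, -0.1944, 0.0716]
tool_rot: [119.8, 89.3, -57.8]
force: [0.4, 0.4, -0.6]
grip_width: 0.087
t 3.85 pos [ 0.4085 -0.1944  0.0716] jaw 92.44 tilt [ 0.006 -0.01  -1.   ] F [ 0.4  0.4 -0.6] w 0.087 j7 -67.5
```

View pics/s1.png

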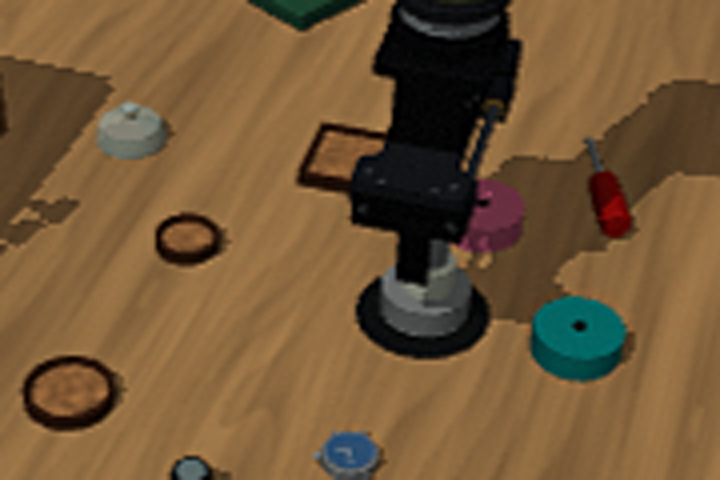

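```bash
python3 -m pendant '{"xyz":[[-0.003,-0.005,-0.006],[0,0,-0.006],[0,0,0]],"turn":[0,0,0]}'
python3 -m pendant '{"xyz":[[0,0,0],[0,0,0],[0,0,0],[0,0,0],[0,0,0],[0,0,0]],"turn":[0,0,0,0,0,0]}' 0 20
python3 -c "
from h import *
jaw()"
```

```text
time_s: 4.28
tool_pos: [0.4065, -0.2012, 0.0608]
tool_rot: [125.0, 89.1, -52.6]
force: [-0.4, 0.2, -0.2]
grip_width: 0.0871
time_s: 5.03
tool_pos: [0.407, -0.2013, 0.0613]
tool_rot: [126.3, 89.1, -51.3]
force: [-0.4, 0.9, -0.4]
grip_width: 0.0351
t 5.03 pos [ 0.407  -0.2013  0.0613] jaw 92.36 tilt [ 0.01  -0.013 -1.   ] F [-0.4  0.9 -0.4] w 0.0351 j7 -67.2
```

```bash
python3 -m pendant '{"xyz":[[0,0,0],[0,0,0],[0,0,0]],"turn":[0,0,0]}'
python3 -m pendant '{"xyz":[[0,0,0.01],[0,0,0.02],[0.0,0,0.02]],"turn":[0,0,0]}'
python3 -c "
from h import *
jaw()"
```

```text
time_s: 5.4
tool_pos: [0.4069, -0.2012, 0.0613]
tool_rot: [126.2, 89.1, -51.4]
force: [0.7, -0.8, -0.2]
grip_width: 0.0253
time_s: 5.78
tool_pos: [0.4058, -0.2004, 0.1123]
tool_rot: [122.8, 89.2, -54.8]
force: [-0.0, -0.5, -0.2]
grip_width: 0.0253
t 5.78 pos [ 0.4058 -0.2004  0.1123] jaw 92.39 tilt [ 0.008 -0.011 -1.   ] F [-0.  -0.5 -0.2] w 0.0253 j7 -65.0
```

```bash
python3 -m pendant '{"xyz":[[0.03,-0.003,0],[0.04,-0.003,0],[0.04,-0.003,0],[0.04,-0.003,0],[0.03,-0.002,-0.01],[0.015,0,-0.015],[0,0,-0.01],[0,0,0]],"turn":[0,0,0,0,0,0,0,0]}'
python3 -c "
from h import *
jaw()"
```

```text
time_s: 6.78
tool_pos: [0.6081, -0.218, 0.0833]
tool_rot: [127.4, 88.8, -50.5]
force: [0.1, 0.8, 0.1]
grip_width: 0.0252
t 6.78 pos [ 0.6081 -0.218   0.0833] jaw 92.1 tilt [ 0.014 -0.017 -1.   ] F [0.1 0.8 0.1] w 0.0252 j7 -81.0
```

```bash
python3 -m pendant '{"xyz":[[-0.007,0.005,-0.015],[0,0,-0.015],[0,0,-0.012],[0,0,-0.008],[0,0,0]],"turn":[0,0,0,0,0]}'
python3 -c "
from h import *
jaw()
crop(read_camera('side'),220,100,400,220,4,'pics/s2.png')"
```

```text
time_s: 7.4
tool_pos: [0.5985, -0.2136, 0.0309]
tool_rot: [123.7, 88.7, -54.2]
force: [0.3, -0.6, -1.4]
grip_width: 0.0254
t 7.4 pos [ 0.5985 -0.2136  0.0309] jaw 92.02 tilt [ 0.013 -0.018 -1.   ] F [ 0.3 -0.6 -1.4] w 0.0254 j7 -82.6
```

View pics/s2.png

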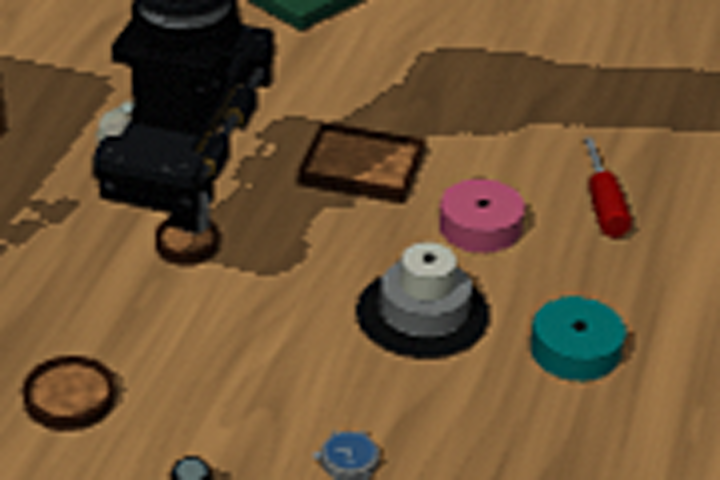

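```bash
python3 -m pendant '{"xyz":[[0.002,0,-0.006],[0.001,0,-0.005],[0,0,-0.003],[0,0,0]],"turn":[0,0,0,0]}'
python3 -c "
from h import *
jaw()"
```

```text
time_s: 7.95
tool_pos: [0.6033, -0.2139, 0.0175]
tool_rot: [128.1, 88.6, -49.9]
force: [-0.4, -0.2, -0.1]
grip_width: 0.0253
t 7.95 pos [ 0.6033 -0.2139  0.0175] jaw 92.02 tilt [ 0.016 -0.019 -1.   ] F [-0.4 -0.2 -0.1] w 0.0253 j7 -83.2
```

```bash
python3 -m pendant '{"xyz":[[0,0,0],[0,0,0],[0,0,0],[0,0,0.005],[0,0,0.02],[0,0,0.03],[0,0,0.03]],"turn":[0,0,0,0,0,0,0]}' 0.75
python3 -m pendant '{"xyz":[[-0.03,0.003,0],[-0.04,0.003,0],[-0.04,0.003,0],[-0.04,0.003,0],[-0.03,0.002,0],[-0.01,0,0]],"turn":[0,0,0,0,0,0]}' 
python3 -c "
from h import *
jaw()
crop(read_camera('side'),220,100,400,220,4,'pics/s3.png')"
```

```text
time_s: 8.82
tool_pos: [0.6022, -0.2134, 0.1061]
tool_rot: [125.4, 88.7, -52.5]
force: [-0.0, -0.2, 0.6]
grip_width: 0.0648
time_s: 9.57
tool_pos: [0.414, -0.1993, 0.1195]
tool_rot: [136.8, 87.6, -41.0]
force: [0.2, 0.3, 1.1]
grip_width: 0.0654
t 9.57 pos [ 0.414  -0.1993  0.1195] jaw 92.17 tilt [ 0.032 -0.027 -0.999] F [0.2 0.3 1.1] w 0.0654 j7 -65.6
```

View pics/s3.png

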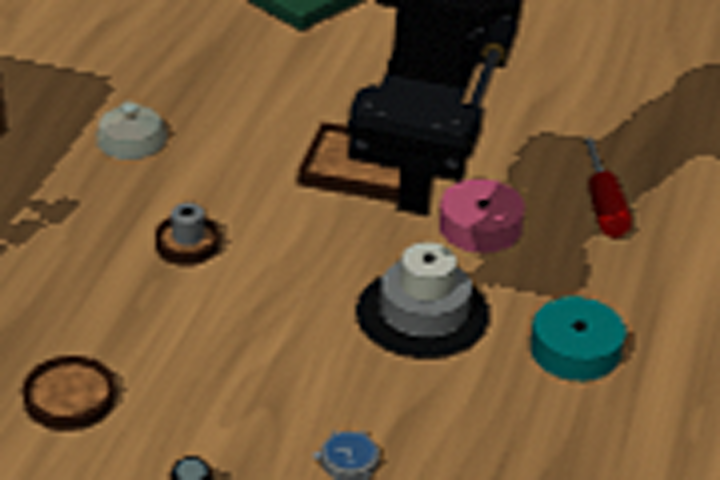

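```bash
python3 -m pendant '{"xyz":[[-0.006,0,-0.02],[0,0,-0.02],[0,0,-0.015],[0,0,-0.012]],"turn":[0,0,0,0]}' 
python3 -c "
from h import *
print(px2w('side',326.6,164.1,.051))
jaw()"
```

```text
time_s: 10.12
tool_pos: [0.4141, -0.2005, 0.0549]
tool_rot: [139.8, 87.0, -37.9]
force: [-0.1, -0.1, 0.5]
grip_width: 0.0653
[ 0.40584044 -0.19791385  0.051     ]
t 10.12 pos [ 0.4141 -0.2005  0.0549] jaw 92.29 tilt [ 0.041 -0.032 -0.999] F [-0.1 -0.1  0.5] w 0.0653 j7 -68.4
```

```bash
python3 -m pendant '{"xyz":[[-0.004,0,-0.008],[-0.003,0.001,-0.006],[0,0,-0.002]],"turn":[0,0,0]}' 
python3 -c "
from h import *
jaw()"
```

```text
time_s: 10.5
tool_pos: [0.4071, -0.1991, 0.0376]
tool_rot: [140.5, 87.1, -37.2]
force: [0.2, -0.0, 0.4]
grip_width: 0.0649
t 10.5 pos [ 0.4071 -0.1991  0.0376] jaw 92.32 tilt [ 0.04  -0.031 -0.999] F [ 0.2 -0.   0.4] w 0.0649 j7 -68.7
```

```bash
python3 -m pendant '{"xyz":[[0,0,0],[0,0,0],[0,0,0],[0,0,0],[0,0,0],[0,0,0]],"turn":[0,0,0,0,0,0]}' 0 20
python3 -m pendant '{"xyz":[[0,0,0.01],[0,0,0.02],[0.0,0,0.02],[0.0,0,0.015]],"turn":[0,0,0,0]}'
python3 -c "
from h import *
jaw()
crop(read_camera('side'),220,100,400,220,4,'pics/s4.png')"
```

```text
time_s: 11.25
tool_pos: [0.4078, -0.1996, 0.0385]
tool_rot: [140.4, 87.0, -37.3]
force: [0.2, -1.1, -0.5]
grip_width: 0.0391
time_s: 11.75
tool_pos: [0.4071, -0.1989, 0.106]
tool_rot: [140.7, 87.1, -36.9]
force: [0.8, 0.4, -0.2]
grip_width: 0.0395
t 11.75 pos [ 0.4071 -0.1989  0.106 ] jaw 92.35 tilt [ 0.041 -0.031 -0.999] F [ 0.8  0.4 -0.2] w 0.0395 j7 -64.9
```

View pics/s4.png

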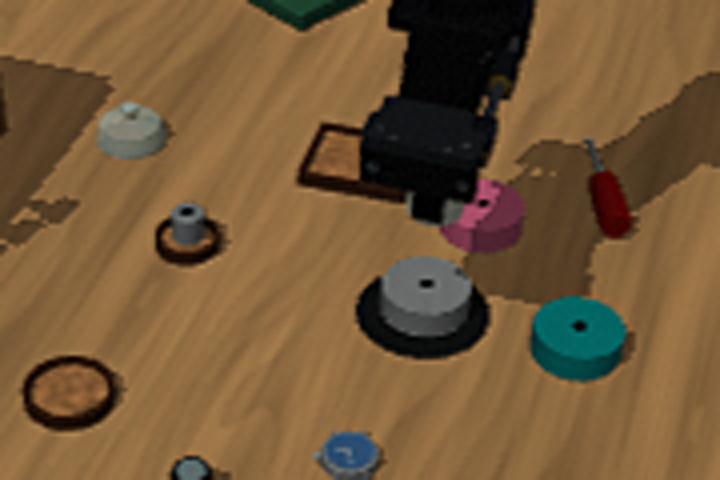

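```bash
python3 -m pendant '{"xyz":[[0.02,0.018,0],[0.027,0.022,0],[0.027,0.022,0],[0.027,0.022,0],[0.027,0.022,0],[0.027,0.022,-0.005],[0.02,0.018,-0.01],[0.01,0.008,-0.01],[0,0,-0.01],[0,0,0]],"turn":[0,0,0,0,0,0,0,0,0,0]}'
python3 -c "
from h import *
print(px2w('side',220+426/4-.4,100+284/4-.4,.027))
jaw()"
```

```text
time_s: 13.05
tool_pos: [0.5965, -0.0438, 0.071]
tool_rot: [137.7, 86.9, -40.3]
force: [0.4, 0.3, -0.2]
grip_width: 0.0395
[ 0.40541919 -0.19741452  0.027     ]
t 13.05 pos [ 0.5965 -0.0438  0.071 ] jaw 91.95 tilt [ 0.041 -0.035 -0.999] F [ 0.4  0.3 -0.2] w 0.0395 j7 -100.3
```

```bash
python3 -m pendant '{"xyz":[[0.01,0.009,-0.012],[0.009,0.008,-0.012],[0,0,-0.012],[0,0,-0.008],[0,0,0]],"turn":[0,0,0,0,0]}'
python3 -c "
from h import *
jaw()"
```

```text
time_s: 13.68
tool_pos: [0.6157, -0.0278, 0.0238]
tool_rot: [136.0, 86.9, -42.2]
force: [-0.3, -0.6, -1.0]
grip_width: 0.0393
t 13.68 pos [ 0.6157 -0.0278  0.0238] jaw 91.8 tilt [ 0.04  -0.037 -0.999] F [-0.3 -0.6 -1. ] w 0.0393 j7 -104.7
```

```bash
python3 -m pendant '{"xyz":[[0,0.001,-0.004],[0,0,-0.002],[0,0,0]],"turn":[0,0,0]}'
python3 -m pendant '{"xyz":[[0,0,0],[0,0,0],[0,0,0],[0,0,0.005],[0,0,0.02],[0,0,0.03],[0,0,0.03]],"turn":[0,0,0,0,0,0,0]}' 1
python3 -m pendant '{"xyz":[[0,0,0],[-0.01,-0.01,0],[-0.015,-0.012,0],[-0.015,-0.012,0],[-0.015,-0.012,0],[-0.015,-0.012,0],[-0.015,-0.012,0],[-0.015,-0.012,0],[-0.015,-0.012,0]],"turn":[0.1,0.185,0.185,0.185,0.185,0.185,0.185,0.185,0.185]}'
python3 -c "
from h import *
jaw()
crop(read_camera('side'),200,100,380,220,4,'pics/s5.png')"
```

```text
time_s: 14.05
tool_pos: [0.616, -0.0271, 0.0188]
tool_rot: [136.3, 86.8, -41.9]
force: [0.8, 0.4, -0.2]
grip_width: 0.0391
time_s: 14.92
tool_pos: [0.6152, -0.0272, 0.1073]
tool_rot: [135.3, 86.9, -42.8]
force: [-0.4, 0.1, -0.1]
grip_width: 0.0864
time_s: 16.05
tool_pos: [0.5049, -0.1208, 0.126]
tool_rot: [132.1, 85.9, 45.9]
force: [-0.6, -0.0, 0.0]
grip_width: 0.0868
t 16.05 pos [ 0.5049 -0.1208  0.126 ] jaw 3.8 tilt [ 0.049  0.051 -0.997] F [-0.6 -0.   0. ] w 0.0868 j7 10.6
```

View pics/s5.png

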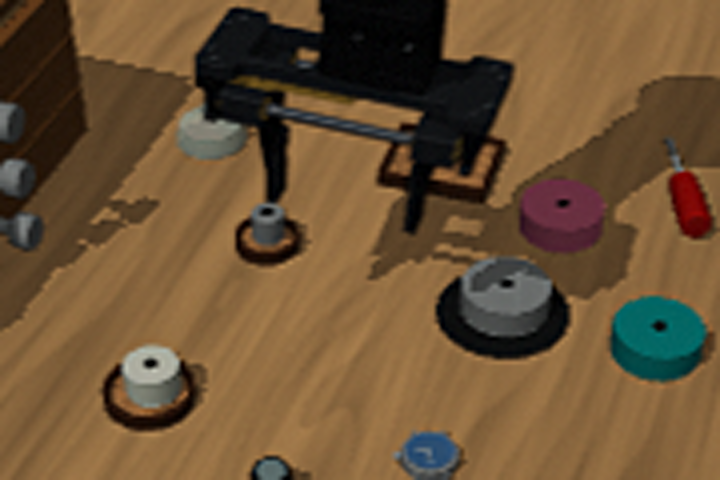

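```bash
python3 -m pendant '{"xyz":[[-0.012,-0.01,0],[-0.012,-0.01,0],[-0.012,-0.01,0],[-0.012,-0.01,0],[-0.012,-0.01,0],[-0.012,-0.009,0],[-0.01,-0.007,0],[-0.01,-0.007,-0.01],[0,0,-0.01],[0,0,-0.01]],"turn":[0.185,0.185,0.185,0.185,0.185,0.185,0.185,0.185,0.06,0]}'
python3 -c "
from h import *
jaw()"
```

```text
time_s: 17.35
tool_pos: [0.4162, -0.1981, 0.1063]
tool_rot: [127.6, 86.9, 130.4]
force: [-0.1, 0.2, -0.5]
grip_width: 0.0872
t 17.35 pos [ 0.4162 -0.1981  0.1063] jaw 92.82 tilt [-0.035  0.041 -0.999] F [-0.1  0.2 -0.5] w 0.0872 j7 109.0
```

```bash
python3 -m pendant '{"xyz":[[-0.005,0,-0.015],[-0.005,0,-0.015],[0,0,-0.015],[0,0,-0.012],[0,0,-0.01],[0,0,0]],"turn":[0,0,0,0,0,0]}'
python3 -c "
from h import *
jaw()
crop(read_camera('side'),240,100,420,220,4,'pics/s6.png')"
```

```text
time_s: 18.1
tool_pos: [0.4053, -0.197, 0.0342]
tool_rot: [127.8, 86.8, 130.5]
force: [1.3, -0.8, 0.4]
grip_width: 0.0871
t 18.1 pos [ 0.4053 -0.197   0.0342] jaw 92.59 tilt [-0.036  0.042 -0.998] F [ 1.3 -0.8  0.4] w 0.0871 j7 103.6
```

View pics/s6.png

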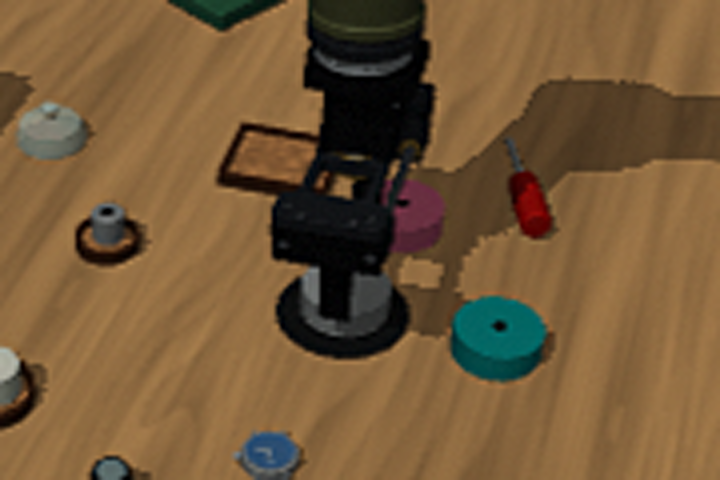

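```bash
python3 -m pendant '{"xyz":[[0.001,-0.001,-0.008],[0,0,-0.006],[0,0,-0.004],[0,0,0]],"turn":[0,0,0,0]}'
python3 -c "
from h import *
jaw()"
```

```text
time_s: 18.65
tool_pos: [0.4076, -0.1988, 0.0162]
tool_rot: [127.4, 87.0, 130.0]
force: [0.1, 0.5, -0.2]
grip_width: 0.0871
t 18.65 pos [ 0.4076 -0.1988  0.0162] jaw 92.58 tilt [-0.034  0.04  -0.999] F [ 0.1  0.5 -0.2] w 0.0871 j7 101.6
```

```bash
python3 -m pendant '{"xyz":[[0,0,-0.001],[0,0,-0.001],[0,0,0],[0,0,0],[0,0,0],[0,0,0]],"turn":[0,0,0,0,0,0]}' 0 20
python3 -m pendant '{"xyz":[[0,0,0.005],[0,0,0.01],[0.0,0,0.02],[0.0,0,0.02],[0,0,0.01]],"turn":[0,0,0,0,0]}'
python3 -c "
from h import *
jaw()
crop(read_camera('side'),240,100,420,220,4,'pics/s7.png')"
```

```text
time_s: 19.4
tool_pos: [0.4078, -0.1987, 0.0144]
tool_rot: [127.2, 87.0, 129.8]
force: [0.6, 0.5, -0.8]
grip_width: 0.065
time_s: 20.02
tool_pos: [0.4068, -0.1981, 0.0821]
tool_rot: [128.0, 86.9, 130.7]
force: [0.8, 0.9, -2.9]
grip_width: 0.0655
t 20.02 pos [ 0.4068 -0.1981  0.0821] jaw 92.62 tilt [-0.035  0.041 -0.999] F [ 0.8  0.9 -2.9] w 0.0655 j7 108.1
```

View pics/s7.png

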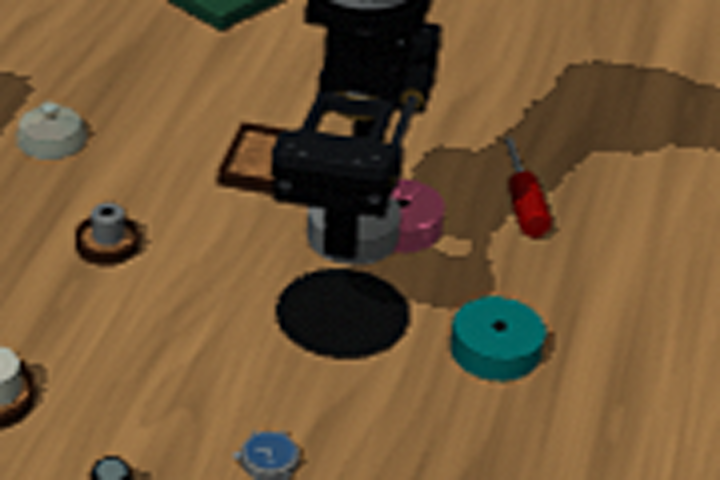

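```bash
python3 -m pendant '{"xyz":[[0.008,0.015,0.01],[0.015,0.031,0],[0.015,0.031,0],[0.015,0.031,0],[0.015,0.031,0],[0.015,0.031,0],[0.015,0.031,0],[0.015,0.031,0],[0.015,0.031,0],[0.015,0.031,0]],"turn":[0,0,0,0,0,0,0,0,0,0]}'
python3 -c "
from h import *
jaw()"
```

```text
time_s: 21.32
tool_pos: [0.5524, 0.1142, 0.094]
tool_rot: [127.8, 86.7, 130.4]
force: [-0.2, -0.8, -1.2]
grip_width: 0.0656
t 21.32 pos [0.5524 0.1142 0.094 ] jaw 92.56 tilt [-0.038  0.044 -0.998] F [-0.2 -0.8 -1.2] w 0.0656 j7 61.9
```

```bash
python3 -m pendant '{"xyz":[[0.014,0.022,0],[0.011,0.02,-0.01],[0.005,0.009,-0.015],[0,0,-0.015],[0,0,-0.015],[0,0,0]],"turn":[0,0,0,0,0,0]}'
python3 -c "
from h import *
jaw()
crop(read_camera('side'),170,180,350,300,4,'pics/s8.png')"
```

```text
time_s: 22.08
tool_pos: [0.5798, 0.1769, 0.0361]
tool_rot: [128.2, 86.2, 131.3]
force: [-0.5, -0.2, -2.4]
grip_width: 0.0653
t 22.07 pos [0.5798 0.1769 0.0361] jaw 93.03 tilt [-0.044  0.05  -0.998] F [-0.5 -0.2 -2.4] w 0.0653 j7 54.3
```

View pics/s8.png

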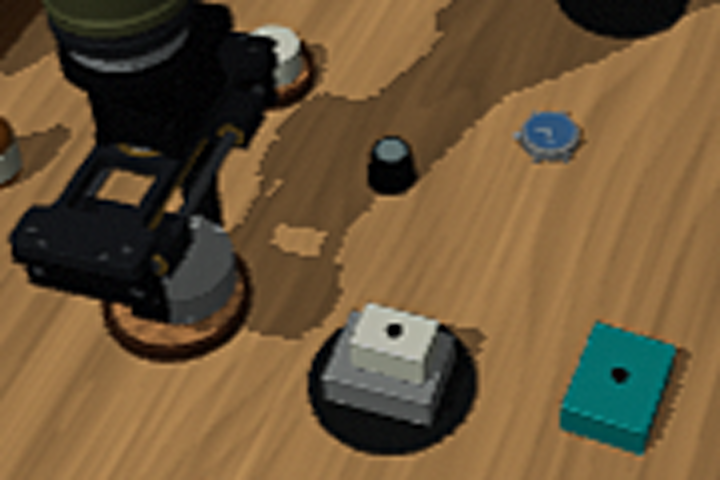

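```bash
python3 -m pendant '{"xyz":[[0.003,-0.002,-0.006],[0.002,-0.001,-0.005],[0,0,-0.003],[0,0,-0.001]],"turn":[0,0,0,0]}'
python3 -c "
from h import *
jaw()"
```

```text
time_s: 22.62
tool_pos: [0.5871, 0.1725, 0.0224]
tool_rot: [125.5, 86.4, 128.4]
force: [0.1, -0.5, -3.0]
grip_width: 0.0652
t 22.62 pos [0.5871 0.1725 0.0224] jaw 92.87 tilt [-0.039  0.05  -0.998] F [ 0.1 -0.5 -3. ] w 0.0652 j7 54.2
```

```bash
python3 -m pendant '{"xyz":[[0,0,-0.003],[0,0,-0.001],[0,0,0]],"turn":[0,0,0]}'
python3 -c "
from h import *
jaw()
crop(read_camera('side'),170,180,350,300,4,'pics/s9.png')"
```

```text
time_s: 23.0
tool_pos: [0.5872, 0.1726, 0.0188]
tool_rot: [125.6, 86.4, 128.5]
force: [-0.5, -0.7, -1.8]
grip_width: 0.0654
t 23.0 pos [0.5872 0.1726 0.0188] jaw 92.88 tilt [-0.039  0.049 -0.998] F [-0.5 -0.7 -1.8] w 0.0654 j7 54.1
```

View pics/s9.png

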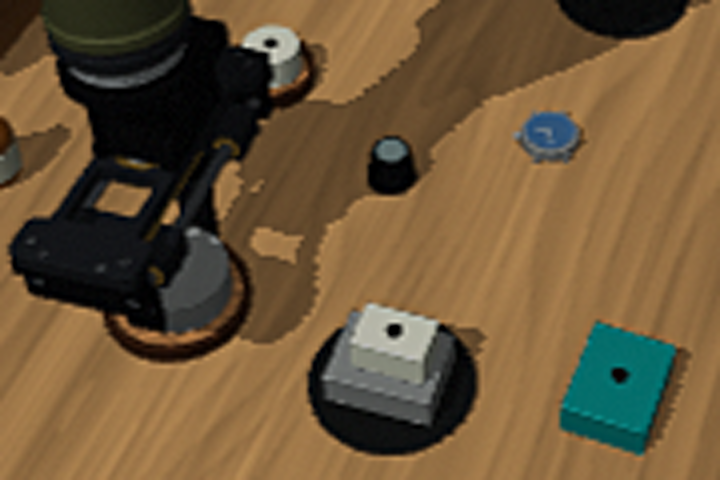

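```bash
python3 -m pendant '{"xyz":[[0,0,0],[0,0,0],[0,0,0.001],[0,0,0.005],[0,0,0.02],[0,0,0.03],[0,0,0.03]],"turn":[0,0,0,0,0,0,0]}' 1
python3 -m pendant '{"xyz":[[-0.02,0.001,0],[-0.03,0.002,0],[-0.03,0.002,0],[-0.03,0.002,0],[-0.02,0.002,0],[-0.01,0,0],[0,0,-0.005]],"turn":[0,0,0,0,0,0,0]}' 0.75
python3 -c "
from h import *
jaw()
crop(read_camera('side'),170,180,350,300,4,'pics/s10.png')"
```

```text
time_s: 23.92
tool_pos: [0.5869, 0.1734, 0.1091]
tool_rot: [125.2, 86.3, 128.2]
force: [0.4, 0.4, 1.0]
grip_width: 0.0873
time_s: 24.8
tool_pos: [0.4481, 0.1863, 0.1158]
tool_rot: [111.3, 86.9, 114.4]
force: [0.7, -0.7, -0.3]
grip_width: 0.0653
t 24.8 pos [0.4481 0.1863 0.1158] jaw 93.09 tilt [-0.023  0.05  -0.999] F [ 0.7 -0.7 -0.3] w 0.0653 j7 59.7
```

View pics/s10.png

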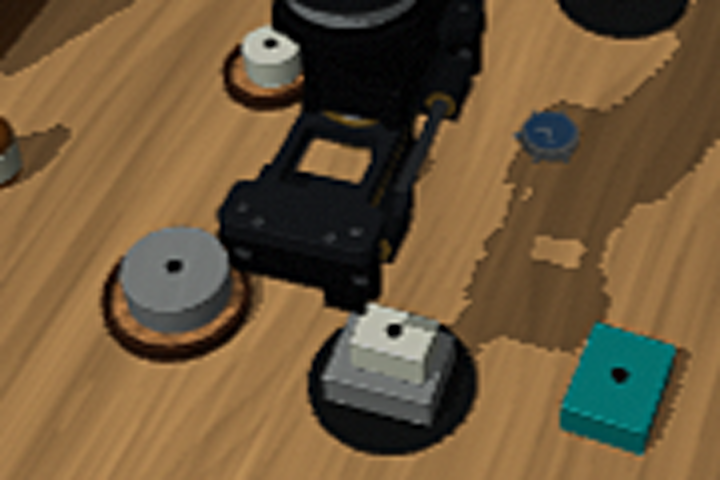

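```bash
python3 -m pendant '{"xyz":[[-0.005,-0.002,-0.015],[-0.005,-0.001,-0.015],[0,0,-0.015],[0,0,-0.01],[0,0,0]],"turn":[0,0,0,0,0]}'
python3 -c "
from h import *
jaw()"
```

```text
time_s: 25.48
tool_pos: [0.4375, 0.1827, 0.0549]
tool_rot: [114.1, 86.6, 117.1]
force: [-0.7, -0.6, -0.4]
grip_width: 0.0654
t 25.48 pos [0.4375 0.1827 0.0549] jaw 93.0 tilt [-0.027  0.053 -0.998] F [-0.7 -0.6 -0.4] w 0.0654 j7 55.8
```

```bash
python3 -m pendant '{"xyz":[[0,0,-0.008],[0,0,-0.006],[0,0,-0.003],[0,0,0]],"turn":[0,0,0,0]}'
python3 -c "
from h import *
jaw()
crop(read_camera('side'),170,180,350,300,4,'pics/s11.png')"
```

```text
time_s: 25.98
tool_pos: [0.4383, 0.1832, 0.0373]
tool_rot: [112.7, 86.6, 115.7]
force: [-0.5, 0.0, -0.1]
grip_width: 0.0653
t 25.98 pos [0.4383 0.1832 0.0373] jaw 93.01 tilt [-0.026  0.053 -0.998] F [-0.5  0.  -0.1] w 0.0653 j7 54.2
```

View pics/s11.png

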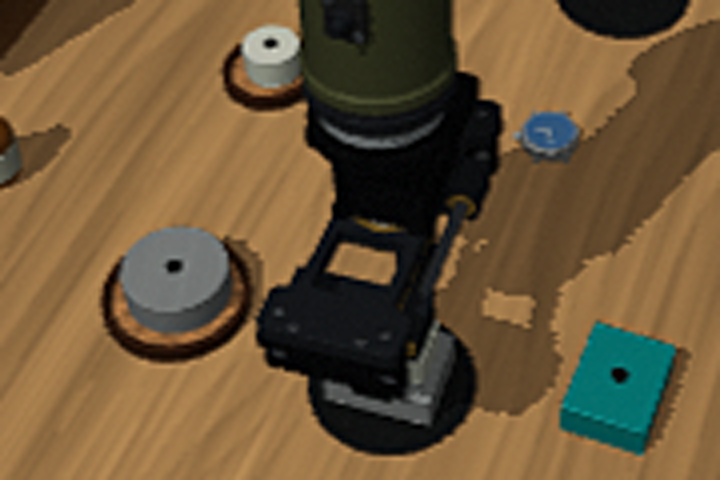

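```bash
python3 -m pendant '{"xyz":[[0,0,0],[0,0,0],[0,0,0],[0,0,0],[0,0,0],[0,0,0],[0,0,0]],"turn":[0,0,0,0,0,0,0]}' 0 20
python3 -m pendant '{"xyz":[[0,0,0.008],[0,0,0.015],[0.0,0,0.02],[0.0,0,0.015]],"turn":[0,0,0,0]}'
python3 -c "
from h import *
jaw()
crop(read_camera('side'),170,180,350,300,4,'pics/s12.png')"
```

```text
time_s: 26.9
tool_pos: [0.439, 0.1834, 0.0381]
tool_rot: [111.2, 86.6, 114.2]
force: [0.4, 0.8, -0.3]
grip_width: 0.03
time_s: 27.4
tool_pos: [0.4382, 0.1837, 0.0991]
tool_rot: [112.5, 86.6, 115.6]
force: [0.6, 0.1, -1.0]
grip_width: 0.0298
t 27.4 pos [0.4382 0.1837 0.0991] jaw 93.07 tilt [-0.026  0.053 -0.998] F [ 0.6  0.1 -1. ] w 0.0298 j7 59.8
```

View pics/s12.png

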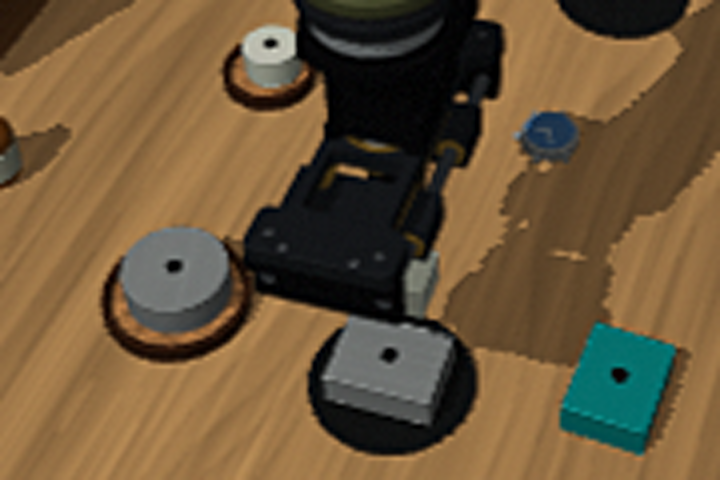

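```bash
python3 -m pendant '{"xyz":[[0.01,0.018,0],[0.014,0.024,0],[0.014,0.024,0],[0.014,0.024,0],[0.014,0.024,0],[0.014,0.024,0],[0.01,0.016,0],[0.005,0.008,-0.01],[0,0,-0.01]],"turn":[-0.05,-0.07,-0.07,-0.07,-0.07,-0.07,-0.07,-0.04,-0.02]}'
python3 -c "
from h import *
jaw()"
```

```text
time_s: 28.58
tool_pos: [0.5397, 0.3485, 0.0824]
tool_rot: [108.5, 86.8, 79.8]
force: [0.5, 0.2, 0.9]
grip_width: 0.0297
t 28.57 pos [0.5397 0.3485 0.0824] jaw 61.27 tilt [ 0.01   0.055 -0.998] F [0.5 0.2 0.9] w 0.0297 j7 9.1
```

```bash
python3 -m pendant '{"xyz":[[-0.002,-0.001,-0.015],[-0.001,-0.001,-0.015],[0,0,-0.012],[0,0,-0.008],[0,0,0]],"turn":[0.025,0,0,0,0]}'
python3 -c "
from h import *
jaw()
crop(read_camera('side'),110,250,290,370,4,'pics/s13.png')"
```

```text
time_s: 29.2
tool_pos: [0.5355, 0.3431, 0.0272]
tool_rot: [111.2, 87.0, 84.0]
force: [1.1, -0.5, -0.1]
grip_width: 0.0299
t 29.2 pos [0.5355 0.3431 0.0272] jaw 62.76 tilt [ 0.005  0.052 -0.999] F [ 1.1 -0.5 -0.1] w 0.0299 j7 8.8
```

View pics/s13.png

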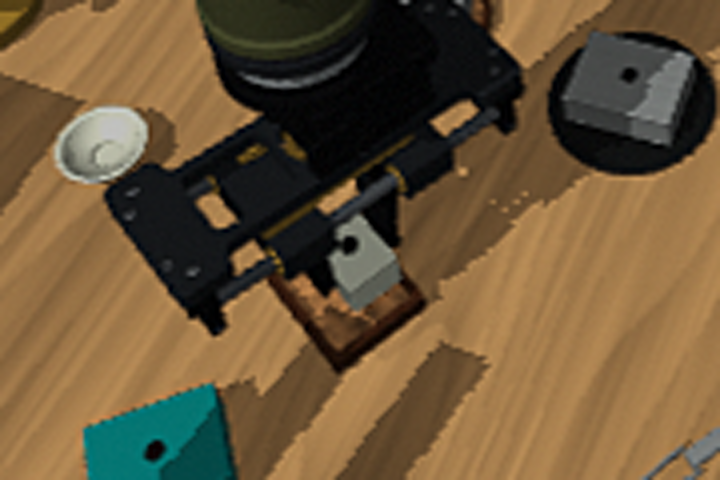

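```bash
python3 -c "
from h import *
print(px2w('side',196.9,310.6,.040))
crop(read_camera('top'),140,150,240,240,7,'pics/t13.png')"
```

```text
[0.53346788 0.34193783 0.04      ]
```

View pics/t13.png

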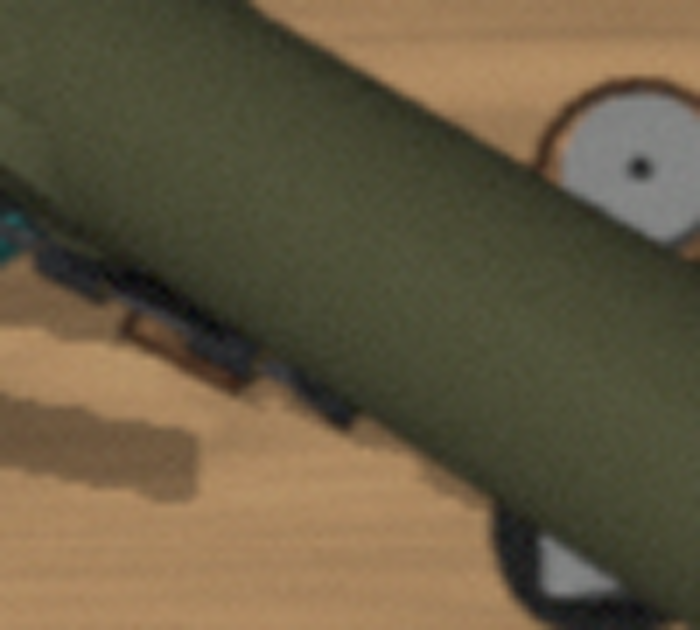

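```bash
python3 -m pendant '{"xyz":[[0.002,0.004,-0.004],[0,0,-0.003],[0,0,-0.001],[0,0,0]],"turn":[0,0,0,0]}'
python3 -c "
from h import *
jaw()
crop(read_camera('side'),110,250,290,370,4,'pics/s14.png')"
```

```text
time_s: 29.8
tool_pos: [0.5389, 0.3489, 0.021]
tool_rot: [107.8, 86.9, 80.6]
force: [-0.5, 0.2, -0.4]
grip_width: 0.0301
t 29.8 pos [0.5389 0.3489 0.021 ] jaw 62.78 tilt [ 0.009  0.054 -0.998] F [-0.5  0.2 -0.4] w 0.0301 j7 8.3
```

View pics/s14.png

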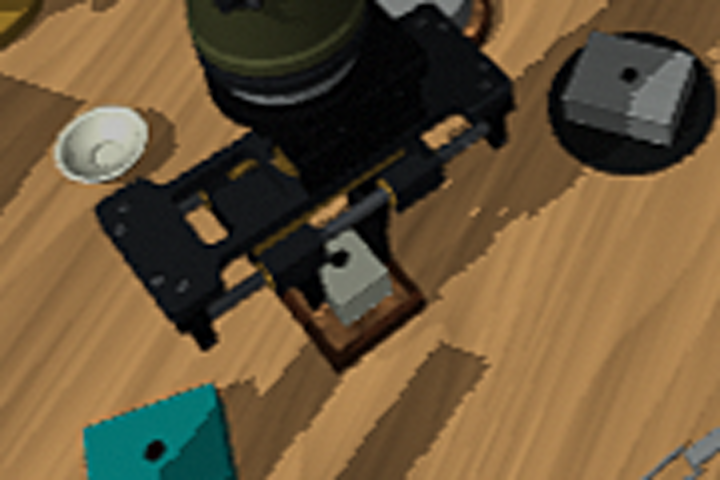

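```bash
python3 -m pendant '{"xyz":[[-0.001,-0.001,-0.002],[0,0,-0.001],[0,0,0]],"turn":[0,0,0]}'
python3 -m pendant '{"xyz":[[0,0,0],[0,0,0],[0,0,0],[0,0,0.005],[0,0,0.02],[0,0,0.03],[0,0,0.03]],"turn":[0,0,0,0,0,0,0]}' 0.9
python3 -m pendant '{"xyz":[[-0.01,-0.018,0],[-0.014,-0.024,0],[-0.014,-0.024,0],[-0.014,-0.024,0],[-0.014,-0.024,0],[-0.014,-0.024,0],[-0.01,-0.016,0],[-0.005,-0.008,-0.01],[0,0,-0.01]],"turn":[0.05,0.07,0.07,0.07,0.07,0.07,0.07,0.04,0.01]}'
python3 -c "
from h import *
jaw()
crop(read_camera('side'),110,200,350,370,3,'pics/s15.png')"
```

```text
time_s: 30.22
tool_pos: [0.5379, 0.3476, 0.0182]
tool_rot: [107.5, 86.9, 80.3]
force: [-0.0, 0.4, 1.1]
grip_width: 0.03
time_s: 31.1
tool_pos: [0.537, 0.3473, 0.1065]
tool_rot: [109.7, 86.9, 82.5]
force: [-0.3, 0.5, 0.5]
grip_width: 0.0779
time_s: 32.22
tool_pos: [0.444, 0.1864, 0.102]
tool_rot: [89.9, 86.9, 93.8]
force: [0.2, 0.2, 0.6]
grip_width: 0.0781
t 32.23 pos [0.444  0.1864 0.102 ] jaw 93.86 tilt [-0.004  0.055 -0.999] F [0.2 0.2 0.6] w 0.0781 j7 60.9
```

View pics/s15.png

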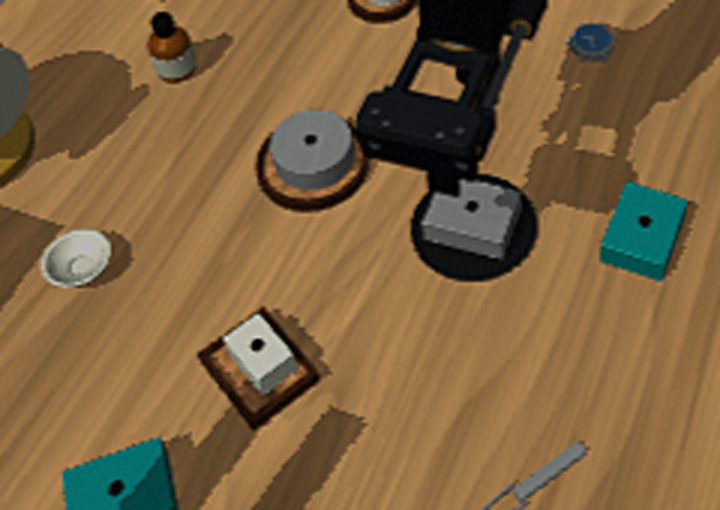

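```bash
python3 -m pendant '{"xyz":[[-0.003,-0.002,-0.015],[0,0,-0.015],[0,0,-0.015],[0,0,-0.015],[0,0,-0.006],[0,0,0]],"turn":[-0.02,0,0,0,0,0]}'
python3 -c "
from h import *
jaw()
print(px2w('side',110+472/3-.3,200+206/3-.3,.027))
print('small rect bore',px2w('side',110+257/3-.3,200+345/3-.3,.031))"
```

```text
time_s: 33.02
tool_pos: [0.4394, 0.1872, 0.0298]
tool_rot: [93.7, 86.7, 96.5]
force: [-0.7, 1.0, -1.1]
grip_width: 0.0782
t 33.02 pos [0.4394 0.1872 0.0298] jaw 92.82 tilt [-0.007  0.058 -0.998] F [-0.7  1.  -1.1] w 0.0782 j7 53.4
[0.43970816 0.18513356 0.027     ]
small rect bore [0.53572356 0.34738819 0.031     ]
```

```bash
python3 -m pendant '{"xyz":[[0.001,-0.0025,-0.006],[0,0,-0.005],[0,0,-0.004],[0,0,0]],"turn":[0,0,0,0]}'
python3 -m pendant '{"xyz":[[0,0,0],[0,0,0],[0,0,0],[0,0,0],[0,0,0],[0,0,0]],"turn":[0,0,0,0,0,0]}' 0 20
python3 -m pendant '{"xyz":[[0,0,0.005],[0,0,0.01],[0.0,0,0.02],[0.0,0,0.02],[0,0,0.01]],"turn":[0,0,0,0,0]}'
python3 -c "
from h import *
jaw()
crop(read_camera('side'),170,180,350,300,4,'pics/s16.png')"
```

```text
time_s: 33.52
tool_pos: [0.4416, 0.1845, 0.0146]
tool_rot: [91.6, 86.7, 94.3]
force: [-0.1, 0.1, 0.1]
grip_width: 0.0785
time_s: 34.28
tool_pos: [0.442, 0.1848, 0.0151]
tool_rot: [90.4, 86.7, 93.2]
force: [1.2, -0.7, 0.0]
grip_width: 0.0502
time_s: 34.9
tool_pos: [0.4405, 0.1845, 0.0826]
tool_rot: [92.9, 86.7, 95.7]
force: [0.2, 0.2, -1.3]
grip_width: 0.0503
t 34.9 pos [0.4405 0.1845 0.0826] jaw 92.84 tilt [-0.006  0.057 -0.998] F [ 0.2  0.2 -1.3] w 0.0503 j7 58.8
```

View pics/s16.png

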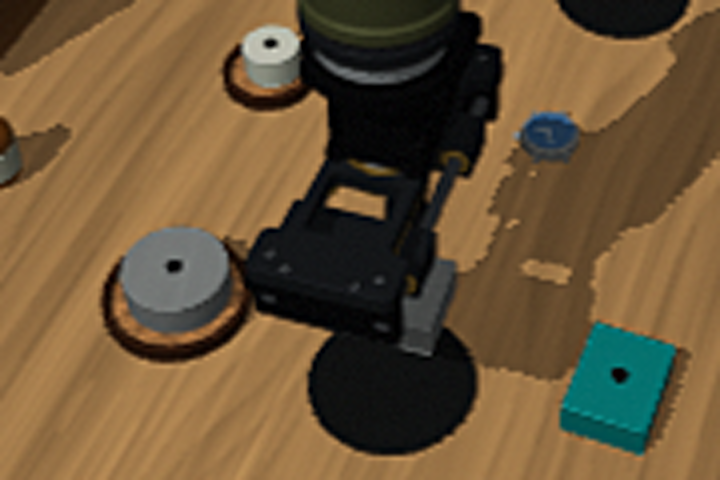

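```bash
python3 -m pendant '{"xyz":[[0,-0.015,0.01],[0.003,-0.03,0.005],[0.004,-0.034,0],[0.004,-0.034,0],[0.004,-0.034,0],[0.004,-0.034,0],[0.004,-0.034,0],[0.004,-0.034,0],[0.004,-0.034,0],[0.004,-0.034,0]],"turn":[0,0,0,0,0,0,0,0,0,0]}'
python3 -c "
from h import *
jaw()"
```

```text
time_s: 36.2
tool_pos: [0.4733, -0.1401, 0.0969]
tool_rot: [93.7, 86.8, 97.0]
force: [1.0, -0.1, -2.4]
grip_width: 0.05
t 36.2 pos [ 0.4733 -0.1401  0.0969] jaw 93.2 tilt [-0.007  0.055 -0.998] F [ 1.  -0.1 -2.4] w 0.05 j7 98.2
```

```bash
python3 -m pendant '{"xyz":[[0.005,-0.034,0],[0.005,-0.034,0],[0.005,-0.034,0],[0.005,-0.034,0],[0.004,-0.03,0],[0.003,-0.02,0],[0.002,-0.01,-0.01],[0,0,-0.015],[0,0,0]],"turn":[0,0,0,0,0,0.005,0,0,0]}'
python3 -c "
from h import *
jaw()"
```

```text
time_s: 37.33
tool_pos: [0.4995, -0.3428, 0.065]
tool_rot: [98.8, 86.5, 102.2]
force: [-0.3, 0.1, -2.0]
grip_width: 0.0501
t 37.33 pos [ 0.4995 -0.3428  0.065 ] jaw 93.29 tilt [-0.013  0.06  -0.998] F [-0.3  0.1 -2. ] w 0.0501 j7 108.8
```

```bash
python3 -m pendant '{"xyz":[[0.003,-0.007,-0.01],[0.002,-0.006,-0.012],[0,0,-0.01],[0,0,-0.004],[0,0,0]],"turn":[0.005,0,0,0,0]}'
python3 -c "
from h import *
jaw()
crop(read_camera('side'),240,80,390,200,5,'pics/s17.png');crop(read_camera('top'),360,160,460,240,7,'pics/t17.png')"
```

```text
time_s: 37.95
tool_pos: [0.5052, -0.3545, 0.0264]
tool_rot: [99.0, 86.4, 102.8]
force: [-0.8, -0.1, -1.8]
grip_width: 0.0502
t 37.95 pos [ 0.5052 -0.3545  0.0264] jaw 93.77 tilt [-0.014  0.061 -0.998] F [-0.8 -0.1 -1.8] w 0.0502 j7 108.5
```

View pics/s17.png

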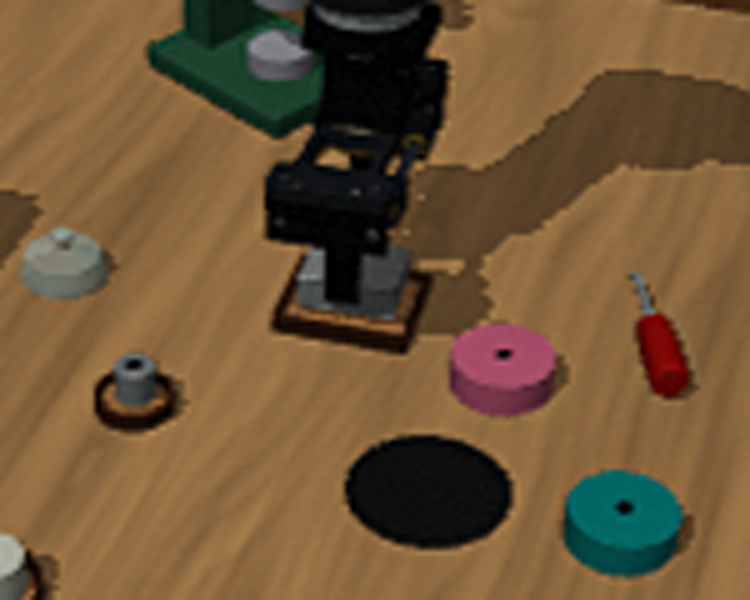

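View pics/t17.png

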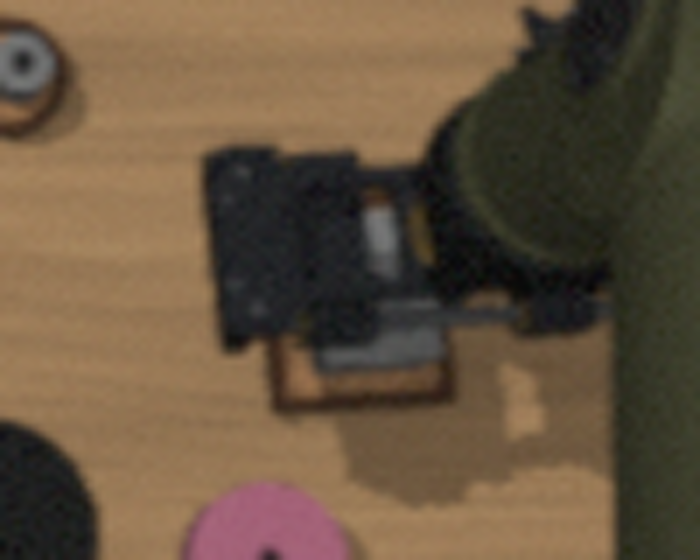

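```bash
python3 -m pendant '{"xyz":[[0,-0.001,-0.004],[0,0,-0.002],[0,0,0]],"turn":[0,0,0]}'
python3 -c "
from h import *
jaw()"
```

```text
time_s: 38.42
tool_pos: [0.5059, -0.3561, 0.0214]
tool_rot: [97.8, 86.5, 101.6]
force: [-0.2, 0.7, -1.8]
grip_width: 0.0499
t 38.42 pos [ 0.5059 -0.3561  0.0214] jaw 93.77 tilt [-0.012  0.059 -0.998] F [-0.2  0.7 -1.8] w 0.0499 j7 108.4
```

```bash
python3 -m pendant '{"xyz":[[0,0,-0.002],[0,0,0]],"turn":[0,0]}'
python3 -m pendant '{"xyz":[[0,0,0],[0,0,0],[0,0,0.001],[0,0,0.004],[0,0,0.02],[0,0,0.03],[0,0,0.03]],"turn":[0,0,0,0,0,0,0]}' 1
python3 -m pendant '{"xyz":[[0,-0.03,0.03],[-0.01,-0.05,0.02],[-0.03,-0.05,0.01],[-0.04,-0.04,0],[-0.05,-0.03,0],[-0.05,-0.03,0],[-0.05,-0.03,0],[-0.05,-0.02,0],[-0.03,-0.01,0],[0,0,0]],"turn":[0,0,0,0,0,0,0,0,0,0]}'
python3 -c "
from h import *
jaw()
a=read_camera('top');b=read_camera('side')
crop(a,150,145,290,250,5,'pics/tC.png');crop(a,285,145,435,260,5,'pics/tD.png');crop(b,150,110,390,350,2.5,'pics/sD.png')"
```

```text
time_s: 38.67
tool_pos: [0.5061, -0.3561, 0.0195]
tool_rot: [97.5, 86.6, 101.3]
force: [-0.5, 0.3, -1.4]
grip_width: 0.0495
time_s: 39.55
tool_pos: [0.5059, -0.3555, 0.1087]
tool_rot: [97.9, 86.5, 101.8]
force: [0.3, -0.0, 0.6]
grip_width: 0.0868
time_s: 40.8
tool_pos: [0.1895, -0.6523, 0.1932]
tool_rot: [80.7, 87.5, 84.8]
force: [0.1, 0.1, -0.3]
grip_width: 0.0872
t 40.8 pos [ 0.1895 -0.6523  0.1932] jaw 94.13 tilt [ 0.004  0.043 -0.999] F [ 0.1  0.1 -0.3] w 0.0872 j7 151.0
```

View pics/tC.png

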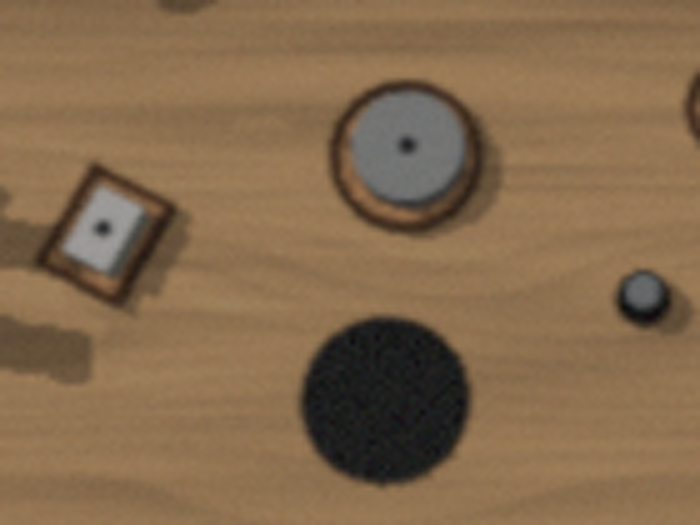

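View pics/tD.png

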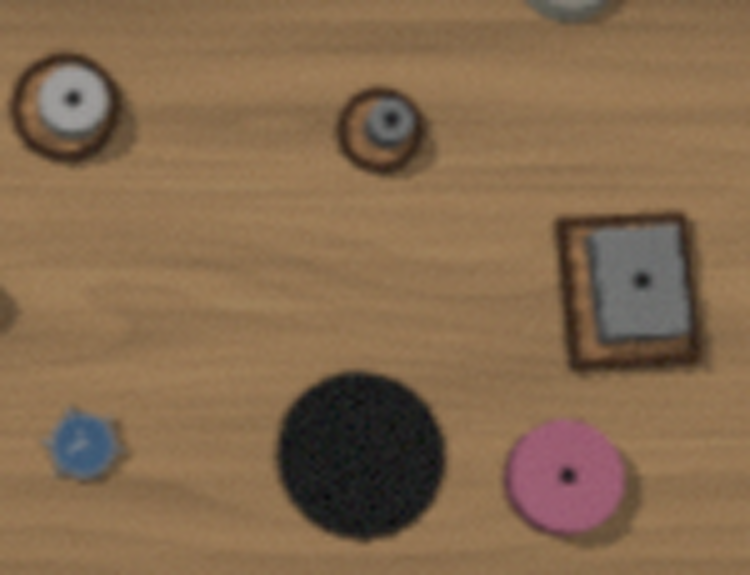

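View pics/sD.png

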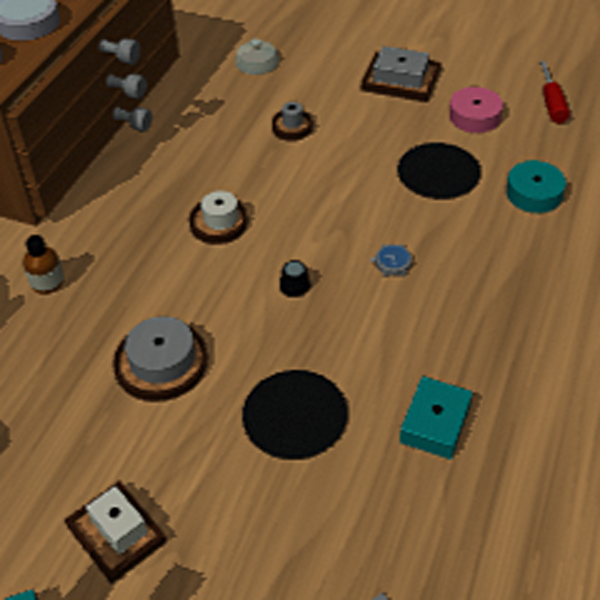

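```bash
python3 -c "
from h import *
A=lambda x,y:(x/5+149.6,y/5+144.6)
B=lambda x,y:(x/5+284.6,y/5+144.6)
S=lambda x,y:(x/2.5+149.7,y/2.5+109.7)
D={'Rl':(A(407,145),S(158,342),(.5852,.1728)),'rs':(A(103,228),S(114,513),(.5372,.3473)),'Rm':(B(73,98),S(219,203),(.6153,-.0257)),'Rs':(B(391,119),S(292,107),(.6009,-.2133)),'rl':(B(641,280),S(402,60),(.504,-.357))}
for k,(t,s,c) in D.items():
    a=px2w('top',*t,.031)[:2];b=px2w('side',*s,.031)[:2];print(k,np.round((a-c)*1e3,1),np.round((b-c)*1e3,1))
for z in (.031,.036):
  P=np.array([px2w('top',*B(*p),z)[:2] for p in [(589,233),(684,223),(692,332),(601,342)]]);print(P.round(4),[(round(float(np.linalg.norm(P[i]-P[i-1])),4), np.degrees(np.arctan2(*(P[i]-P[i-1])[::-1])).round(1)) for i in range(4)],P.mean(0))
"
```

```text
Rl [ 1.4 -2.4] [ 0.1 -0.1]
rs [-0.3 -1.8] [-1.6  0.5]
Rm [-0.2 -3.4] [-2.7 -0.6]
Rs [ 1.4 -2.5] [-0.1 -1.5]
rl [ 1.7 -1. ] [-1.6  1.2]
[[ 0.5337 -0.3291]
 [ 0.5397 -0.3849]
 [ 0.475  -0.386 ]
 [ 0.4692 -0.333 ]] [(0.0646, np.float64(3.4)), (0.0561, np.float64(-83.9)), (0.0647, np.float64(-179.0)), (0.0534, np.float64(96.3))] [ 0.50438371 -0.35825769]
[[ 0.5326 -0.3278]
 [ 0.5385 -0.3834]
 [ 0.4741 -0.3845]
 [ 0.4683 -0.3317]] [(0.0644, np.float64(3.4)), (0.0559, np.float64(-83.9)), (0.0644, np.float64(-179.0)), (0.0532, np.float64(96.3))] [ 0.50334893 -0.35686315]
```

```bash
python3 -c "
from cell import *
print(sign_off())"
```

```text
the job is handed in; nothing more can be done
None
```

I took both piles apart from the top down and set all five dies flat and upright in their own seats. I handed the job in at about 41 s of the 125 s allowed, with the gripper open and well clear of everything.

**Position:** In the last top and side pictures, every die's bore mark lies within about 3.5 mm of its seat's centre. The gap allowed is 8 mm all round. The two cameras disagree with each other by up to about 4 mm.

**Alignment:** Both rectangular dies look lined up with their recesses. The large one's edges measured 1° to 6° off the world axes, against about 3.5° for its seat, with the corners picked by eye. The small one I set to the seat's measured angle and judged only from the pictures.

**Tilt and forces:** The tool slowly drifted to about 3.5° off vertical during the job, so the last three dies were carried slightly tilted and settled flat when released. No die tipped over, and the wrist force readings I took stayed at about 3 N or less.

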